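# Rack the hole punches by size

## Robot

A 6-joint arm with a two-finger parallel gripper is mounted at the origin on the work surface. World frame = base frame: x ahead of the robot, y to its left, z up, the work surface at z = 0. Lengths are in m, angles in rad, forces in N, time in s.
With the tool pointing down it reaches from about 0.35 to 0.85 m from the base axis. Payload 8.1 kg.
Tool frame: the origin (TCP) lies on the centre line of the jaws, within the pads' length; the fingertips stand 17 mm ahead of it and the grasp point (between the pads) lies 2 mm behind it; z points along the fingers, y is the line along which they close (so a half turn about z gives the same grasp; the last joint's range is limited). The gripper opens to 93 mm and grips with 3 to 60 N. Pads are 15 mm wide; open, the fingers measure 128 mm over their backs; the gripper's body (75 mm by 188 mm) begins 65 mm behind the grasp point.
Start: joints at [-1.203, 0.13, 1.488, -0, 1.523, -0.085], TCP at [0.263, -0.54, 0.236] pointing down, gripper open.
Joint ranges: [-2.96, 2.96], [-0.89, 2.26], [0.02, 2.5], [-1.34, 4.48], [0, 2.73], [-2.66, 2.66]. Speed limits (rad/s): [2.39, 2.39, 2.79, 3.14, 3.14, 3.14].

## Interface

Orientations are given as a rotation vector (axis times angle).
In Python, from plant import robot, optics, close_job, models gives the robot as it stands.
- The arm moves only by the shell command python3 -m inch 'ROWS' [OPENING] [FORCE]. ROWS is a JSON object of lists of equal length, an entry for each row: "travel": the shift along the tool's x, y, z in m, a list of three; "spin": the turn about the tool's z in rad. In form: {"travel": [[x, y, z], ...], "spin": [spin, ...]}. A call has 1 to 10 rows; each row is the pose to reach, as a shift and turn from the pose commanded when the call began, along the tool's axes at that moment; what a row does not reach only later rows make up. A row lasts 1/12 s, in which the tool goes at most 41.7 mm and 7.16 degrees, less where a joint would pass 70% of its speed; a pose out of reach is approached as far as the arm can. A call with a gripper value outside its range is refused whole. OPENING is the closure, from 0 (fully open) to 1 (shut), set as the call begins (- or left out, the last holds). The fingers move at their own pace and stop on an object; FORCE is the grip in N (left out, the last holds). Time passes only in rows, so rows that repeat a pose let the fingers close. It gives the time, the measured TCP pose, the force, the opening and the grip force at its end, in the units of the state.
- robot.read_state(): the state, without advancing time (a new reading comes with each control period).
- optics.read_camera(name): name is "scene" or "top" or "wrist"; returns (picture, depth): 384x512x3 uint8, red, green, blue; 384x512 float32, m along the optical axis (not along the pixel's ray), 0 where there is no reading.
- optics.camera_info(name): a dict with "camera_matrix" (3x3 intrinsics, pixels), "view" (4x4, takes a point from world to camera coordinates). Camera axes: x right, y down, z forward; pixel columns grow to the right and rows downward; lengths in m; the calibration is good to about 2 mm. A picture is of the moment at which its call begins: read the wrist's pose just before it. camera_info takes no time and is no camera call; for the wrist camera it gives the pose at the moment of the call.
- close_job(): hands the job in; it is judged then, once.
Trained networks look in the newest picture that a camera, given by its name, has taken for a name from the list of things; names that differ only in an ending like _2 or _b are one class to them, and where a whole thing is asked for, a point or a joint stands for the part that bears it (a point fixed in the world has none). Each returns a list of dicts, best first, with "p" (0 to 1); they miss things now and then, are a little off and sometimes report something else, mostly with a low value. They report only what shows in the picture. A call takes as long as a camera call.
- models.look_for(camera, name): "centre" ([x, y, z] in m, in world coordinates, good to about 4 mm: the middle of the surface that is visible of it).
- models.masks_of(camera, name): "region" (384x512 bool, what is visible of it).
The state is a dict: "t": time; "q": joint angles; "dq": joint speeds; "joint_torque": joint torques, N m; "tool_pos": TCP position; "orientation": TCP orientation; "force": force on the tool from outside, world axes, zero at the start; "wrist_torque": the same for the moment, N m; "opening": finger opening in m; "gripper_force": force on a finger pad.
Only numpy, scipy, OpenCV 4.12 (cv2) and the standard library are available. Lean on these libraries where they do the work, as an engineer would, in place of code of your own. Each camera call takes 0.05 s, during which the arm holds its last target. There are 200 camera calls.

## Task

Stand the four steel hole punches upright on the cork pads of the wooden rack, one centred on each pad, in order of size with the smallest on the pad next to the brass knob and the largest at the far end. Do not knock any punch over, and leave the glue jar standing where it is.

Things in the scene. Friction and masses are not known exactly. Their poses are not given: they have to be found in the camera images.
- punch_a: The smallest of four loose steel hole punches, standing upright on its round cutting end: cutting end 24 mm across, 58 mm tall in all. Its top 32 mm is a plain dark round shank 20 mm across (take it there from above). Origin: centre of its underside, z up along its axis; round, so yaw does not matter. About 100 g.
- punch_b: The second smallest of four loose steel hole punches, standing upright on its round cutting end: cutting end 34 mm across, 70 mm tall in all. Its top 32 mm is a plain dark round shank 20 mm across (take it there from above). Origin: centre of its underside, z up along its axis; round, so yaw does not matter. About 180 g.
- punch_c: The second largest of four loose steel hole punches, standing upright on its round cutting end: cutting end 44 mm across, 82 mm tall in all. Its top 32 mm is a plain dark round shank 20 mm across (take it there from above). Origin: centre of its underside, z up along its axis; round, so yaw does not matter. About 280 g.
- punch_d: The largest of four loose steel hole punches, standing upright on its round cutting end: cutting end 54 mm across, 94 mm tall in all. Its top 32 mm is a plain dark round shank 20 mm across (take it there from above). Origin: centre of its underside, z up along its axis; round, so yaw does not matter. About 400 g.
- pad_1: One of four alike round cork pads, 62 mm across, 3 mm thick, fixed flat in a straight row 75 mm apart on a dark brown wooden rack (360 x 85 x 15 mm). An end pad of the row; the row runs pad_1, pad_2, pad_3, pad_4. Either end may be the one by the brass knob. Origin: centre of its underside, 17 mm above the table; its top is 3 mm higher. The rack's yaw varies.
- pad_2: One of four alike round cork pads, 62 mm across, 3 mm thick, fixed flat in a straight row 75 mm apart on a dark brown wooden rack (360 x 85 x 15 mm). A middle pad of the row. Either end may be the one by the brass knob. Origin: centre of its underside, 17 mm above the table; its top is 3 mm higher. The rack's yaw varies.
- pad_3: One of four alike round cork pads, 62 mm across, 3 mm thick, fixed flat in a straight row 75 mm apart on a dark brown wooden rack (360 x 85 x 15 mm). A middle pad of the row. Either end may be the one by the brass knob. Origin: centre of its underside, 17 mm above the table; its top is 3 mm higher. The rack's yaw varies.
- pad_4: One of four alike round cork pads, 62 mm across, 3 mm thick, fixed flat in a straight row 75 mm apart on a dark brown wooden rack (360 x 85 x 15 mm). An end pad of the row; the row runs pad_1, pad_2, pad_3, pad_4. Either end may be the one by the brass knob. Origin: centre of its underside, 17 mm above the table; its top is 3 mm higher. The rack's yaw varies.
- knob: Brass ball knob, 28 mm across, 38 mm tall, fixed on the rack beyond one end pad, 47.5 mm from that pad's centre. At the rack's other end is a flat pale wooden block (60 x 14 x 10 mm) instead. Origin: centre of its foot, 17 mm above the table.
- jar: Bystander: loose amber glue jar with a white cap, 52 mm across, 66 mm tall, standing among the punches. Origin: centre of its underside. The jar and the punches start on a 2 mm thick brown mat on the table, upright, about 130 mm apart in a row between the robot and the rack, in any order.

How it is judged:
By the outcome, as a careful person would: the job done as asked, in the order asked, and still so for the second after the job is handed in, with the robot touching nothing.
It also fails if it takes over 112 s, if anything falls off the work surface, if the arm or the gripper's body presses on something with over 40 N, if the wrist force passes 120 N, or if a joint passes its speed limit or range.

## Working session

There is one attempt and no reset: what is moved stays moved. The work goes in short steps, Python scripts to look and compute and a shell command to move; the robot and the scene stay as the last step left them, time stands still between calls to the robot, and variables do not carry over. Pictures are saved under pics/ and viewed, at most 14 in all, crops included, and the job is handed in when it is done.

```bash
ls; mkdir -p pics; python3 - <<'E'
from plant import robot, optics, models
import cv2, numpy as np
s=robot.read_state(); print({k:np.round(v,3) for k,v in s.items()})
for c in ("top","scene"):
    p,d=optics.read_camera(c); cv2.imwrite(f"pics/{c}0.png",p[:,:,::-1])
    print(c, np.round(optics.camera_info(c)["view"],3).tolist())
    for n in ("punch_a","pad_1","knob","jar"):
        for r in models.look_for(c,n): print(c,n,np.round(r["centre"],3),round(r["p"],2))
E
```

```text
pics
{'t': np.float64(0.0), 'q': array([-1.203,  0.131,  1.489, -0.   ,  1.523, -0.085]), 'dq': array([ 0.001,  0.   ,  0.   , -0.   ,  0.   ,  0.001]), 'joint_torque': array([-2.0000e-03, -5.5984e+01, -4.9177e+01,  7.7000e-02,  3.5000e-02,
       -0.0000e+00]), 'tool_pos': array([ 0.262, -0.539,  0.235]), 'orientation': array([-3.06 , -0.705,  0.   ]), 'force': array([-0.113, -0.552, -0.123]), 'wrist_torque': array([ 0.01 ,  0.027, -0.006]), 'gripper_force': np.float64(0.0), 'opening': np.float64(0.093)}
top [[0.013, -1.0, 0.013, -0.025], [-0.998, -0.013, -0.069, 0.55], [0.069, -0.012, -0.998, 0.94], [0.0, 0.0, 0.0, 1.0]]
top punch_a [0.449 0.116 0.048] 0.7
top punch_a [ 0.619 -0.097  0.018] 0.67
top punch_a [ 0.438 -0.115  0.06 ] 0.58
top punch_a [ 0.443 -0.258  0.035] 0.54
top pad_1 [ 0.63  -0.168  0.019] 0.94
top pad_1 [ 0.608 -0.032  0.017] 0.75
top pad_1 [0.597 0.048 0.02 ] 0.69
top pad_1 [ 0.618 -0.095  0.016] 0.62
scene [[0.033, 0.999, -0.021, -0.012], [0.654, -0.038, -0.756, -0.318], [-0.756, 0.011, -0.655, 1.217], [0.0, 0.0, 0.0, 1.0]]
scene punch_a [0.458 0.118 0.044] 0.92
scene punch_a [ 0.454 -0.115  0.051] 0.85
scene punch_a [ 0.451 -0.262  0.036] 0.64
scene punch_a [0.466 0.272 0.034] 0.57
scene pad_1 [0.597 0.044 0.025] 0.96
scene pad_1 [ 0.605 -0.029  0.021] 0.81
scene pad_1 [ 0.639 -0.172  0.018] 0.75
scene pad_1 [ 0.622 -0.102  0.018] 0.74
scene pad_1 [ 0.457 -0.115  0.051] 0.31
scene knob [ 0.641 -0.219  0.047] 0.66
scene jar [ 0.48  -0.014  0.044] 0.6
```

View pics/top0.png

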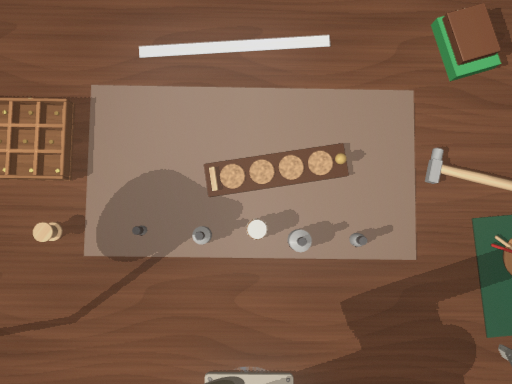

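View pics/scene0.png

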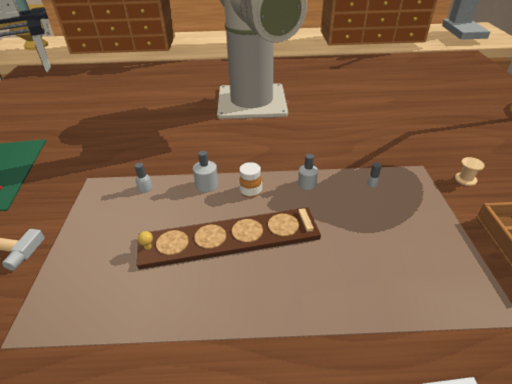

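The pictures agree. In the top view the knob is at (341,158), so the pads run from (320,163) to (232,176). The punches are a (138,231), c (201,235), d (301,241) and b (360,240), and the jar is at (257,229). Next I'll measure them precisely.

```bash
cat > h.py <<'E'
import numpy as np, cv2
from plant import robot, optics, models
from scipy.spatial.transform import Rotation as R
def cloud(c):
    info=optics.camera_info(c); p,d=optics.read_camera(c)
    K=np.array(info["camera_matrix"]); T=np.linalg.inv(info["view"])
    v,u=np.mgrid[:d.shape[0],:d.shape[1]]
    P=np.stack([(u-K[0,2])/K[0,0]*d,(v-K[1,2])/K[1,1]*d,d],-1)
    W=P@T[:3,:3].T+T[:3,3]; W[d==0]=np.nan
    return p,W,K,T
def ray(K,T,px,z):
    r=T[:3,:3]@np.linalg.solve(K,[px[0],px[1],1]); o=T[:3,3]
    return o+r*(z-o[2])/r[2]
def rel(x,y,z,yaw=None):
    """shift in current tool axes to reach world point; spin so that tool y has world angle yaw"""
    s=robot.read_state(); Q=R.from_rotvec(s["orientation"])
    dv=Q.inv().apply(np.array([x,y,z])-s["tool_pos"])
    sp=None
    if yaw is not None:
        ty=Q.apply([0,1,0]); cur=np.arctan2(ty[1],ty[0]); sp=(cur-yaw+np.pi/2)%np.pi-np.pi/2
    return np.round(dv,4),sp,np.round(s["tool_pos"],4)
E
python3 - <<'E'
from h import *
H={'a':.058,'b':.070,'c':.082,'d':.094}
G={'a':(.449,.27),'b':(.443,-.258),'c':(.452,.117),'d':(.445,-.115),'jar':(.475,-.014)}
for c in ("top","scene"):
    p,W,K,T=cloud(c)
    print(c,"f",K[0,0])
    for n,(x,y) in G.items():
        near=np.hypot(W[...,0]-x,W[...,1]-y)<.05
        zmax=np.nanmax(np.where(near,W[...,2],np.nan))
        h=H.get(n,.066)+.002
        m=near&(W[...,2]>h-.005)
        v,u=np.nonzero(m)
        if len(u): print(n,len(u),"zmax",round(zmax,3),np.round(ray(K,T,(u.mean(),v.mean()),h),4), np.round(W[m].mean(0),4))
    C=[]
    for r in models.masks_of(c,"pad_1"):
        v,u=np.nonzero(r["region"]); w=ray(K,T,(u.mean(),v.mean()),.02)
        print("pad",round(r["p"],2),len(u),np.round(w,4),np.round(np.nanmedian(W[r["region"]],0),3))
E
```

```text
top f 382.1168831601677
a 55 zmax 0.063 [0.4576 0.2714 0.06  ] [0.4576 0.2715 0.0596]
b 56 zmax 0.075 [ 0.4408 -0.2656  0.072 ] [ 0.4408 -0.2657  0.0716]
c 58 zmax 0.087 [0.448  0.1185 0.084 ] [0.448  0.1186 0.0832]
d 59 zmax 0.099 [ 0.438 -0.12   0.096] [ 0.4379 -0.12    0.0955]
jar 298 zmax 0.074 [ 0.4648 -0.0155  0.068 ] [ 0.4648 -0.0155  0.0678]
pad 0.93 453 [0.595  0.0485 0.02  ] [0.595 0.049 0.02 ]
pad 0.83 483 [ 0.6078 -0.0262  0.02  ] [ 0.607 -0.026  0.02 ]
pad 0.55 416 [ 0.6329 -0.174   0.02  ] [ 0.634 -0.174  0.02 ]
pad 0.21 407 [ 0.4368 -0.1229  0.02  ] [ 0.439 -0.117  0.059]
scene f 368.77602278350145
a 50 zmax 0.062 [0.4585 0.2732 0.06  ] [0.4581 0.2734 0.0597]
b 49 zmax 0.075 [ 0.4421 -0.2641  0.072 ] [ 0.4418 -0.2642  0.0718]
c 52 zmax 0.086 [0.4499 0.1205 0.084 ] [0.449  0.1207 0.0833]
d 52 zmax 0.098 [ 0.4399 -0.1178  0.096 ] [ 0.4391 -0.1179  0.0955]
jar 237 zmax 0.071 [ 0.4661 -0.0141  0.068 ] [ 0.4663 -0.0141  0.0683]
pad 0.97 602 [ 0.62   -0.0976  0.02  ] [ 0.621 -0.097  0.021]
pad 0.83 531 [ 0.6079 -0.0238  0.02  ] [ 0.609 -0.023  0.021]
pad 0.6 627 [ 0.6322 -0.1723  0.02  ] [ 0.633 -0.172  0.021]
pad 0.58 533 [0.5942 0.0497 0.02  ] [0.596 0.049 0.021]
```

```bash
python3 -c "
from h import *
print(rel(.4415,-.265,.16,.169))"
```

```text
(array([ 0.281 , -0.1686,  0.0756]), np.float64(-1.2869506304761367), array([ 0.2625, -0.5395,  0.2357]))
```

```bash
python3 -m inch '{"travel": [[0.281,-0.169,0.0756],[0.281,-0.169,0.0756],[0.281,-0.169,0.0756],[0.281,-0.169,0.0756],[0.281,-0.169,0.0756],[0.281,-0.169,0.0756],[0.281,-0.169,0.0756],[0.281,-0.169,0.0756],[0.281,-0.169,0.0756],[0.281,-0.169,0.0756]], "spin": [-1.287,-1.287,-1.287,-1.287,-1.287,-1.287,-1.287,-1.287,-1.287,-1.287]}' 0.2
python3 -c "
from h import *
print(rel(.4415,-.265,.16,.169))"
```

```text
t: 1.53
tool_pos: [0.4422, -0.2617, 0.1592]
orientation: [-2.057, -2.373, -0.001]
force: [-1.0, -0.0, 0.6]
opening: 0.0745
gripper_force: 0.0
(array([-0.0032, -0.0012, -0.0008]), np.float64(-0.026413469401286083), array([ 0.4422, -0.2617,  0.1592]))
```

```bash
python3 -m inch '{"travel": [[0,0,0],[0,0,0],[0,0,0],[0,0,0]], "spin": [-0.037,-0.037,-0.037,-0.037]}'
python3 - <<'E'
from h import *
print(rel(.4415,-.265,.060,.169))
p,W,K,T=cloud("wrist"); cv2.imwrite("pics/w1.png",p[:,:,::-1])
m=(np.hypot(W[...,0]-.4415,W[...,1]+.265)<.03)&(W[...,2]>.067)&(W[...,2]<.08)
v,u=np.nonzero(m); print(len(u)); print(ray(K,T,(u.mean(),v.mean()),.072),u.mean(),v.mean(), T[:3,3])
E
```

```text
t: 1.87
tool_pos: [0.4412, -0.2648, 0.1601]
orientation: [2.029, 2.399, 0.0]
force: [0.3, -0.4, -1.0]
opening: 0.0745
gripper_force: 0.0
(array([-0.0002,  0.0002,  0.1001]), np.float64(-0.002192067252144936), array([ 0.4412, -0.2648,  0.1601]))
417
[ 0.43935375 -0.26550081  0.072     ] 254.95443645083932 195.3693045563549 [ 0.42942545 -0.19693271  0.30888155]
```

View pics/w1.png

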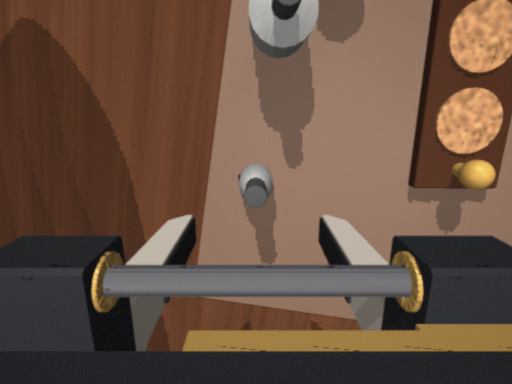

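The wrist view shows punch b's shank top at (255,192), centred between the fingers and within 2 mm of my estimate. Descending and gripping.

```bash
python3 -m inch '{"travel": [[0,0,0.03],[0,0,0.06],[0,0,0.08],[0,0,0.09],[0,0,0.1],[0,0,0.1],[0,0,0.1]], "spin": [0,0,0,0,0,0,0]}'
python3 -m inch '{"travel": [[0,0,0],[0,0,0],[0,0,0],[0,0,0],[0,0,0],[0,0,0],[0,0,0],[0,0,0]], "spin": [0,0,0,0,0,0,0,0]}' 1 25
```

```text
t: 2.5
tool_pos: [0.4415, -0.265, 0.0606]
orientation: [2.026, 2.4, 0.0]
force: [-0.3, 1.0, 1.1]
opening: 0.0743
gripper_force: 0.0
t: 3.17
tool_pos: [0.4413, -0.2646, 0.0601]
orientation: [-2.026, -2.401, 0.0]
force: [0.4, -0.0, -0.8]
opening: 0.0256
gripper_force: 0.0
```

```bash
python3 -m inch '{"travel": [[0,0,0],[0,0,0],[0,0,0],[0,0,0]], "spin": [0,0,0,0]}'
python3 -m inch '{"travel": [[0,0,-0.02],[0,0,-0.05],[0,0,-0.09],[0,0,-0.11],[0,0,-0.12],[0,0,-0.12]], "spin": [0,0,0,0,0,0]}'
python3 - <<'E'
from h import *
print(rel(.620,-.0985,.18,.169), rel(.6202,-.0985,.079,.169))
E
```

```text
t: 3.5
tool_pos: [0.4411, -0.2646, 0.0599]
orientation: [-2.026, -2.401, 0.0]
force: [-1.5, 0.4, -0.6]
opening: 0.0194
gripper_force: 25.0
t: 4.0
tool_pos: [0.4425, -0.2656, 0.1826]
orientation: [2.023, 2.398, 0.0]
force: [0.9, -0.4, -2.0]
opening: 0.0195
gripper_force: 25.0
(array([0.1348, 0.203 , 0.0028]), np.float64(6.505058078176695e-05), array([ 0.4425, -0.2656,  0.1826])) (array([0.1351, 0.2029, 0.1038]), np.float64(6.505058078176695e-05), array([ 0.4425, -0.2656,  0.1826]))
```

```bash
python3 -m inch '{"travel": [[0.013,0.02,0],[0.034,0.051,0],[0.054,0.081,0],[0.074,0.112,0],[0.094,0.142,0],[0.115,0.172,0],[0.13,0.195,0],[0.134,0.202,0],[0.135,0.203,0],[0.135,0.203,0]], "spin": [0,0,0,0,0,0,0,0,0,0]}'
python3 -m inch '{"travel": [[0,0,0],[0,0,0]], "spin": [0,0]}'
python3 - <<'E'
from h import *
print(rel(.620,-.0985,.080,.169))
p,W,K,T=cloud("wrist"); cv2.imwrite("pics/w2.png",p[:,:,::-1])
E
```

```text
t: 4.83
tool_pos: [0.6174, -0.0973, 0.1776]
orientation: [-2.023, -2.399, 0.003]
force: [-0.9, -0.5, -2.2]
opening: 0.0198
gripper_force: 25.0
t: 5.0
tool_pos: [0.6176, -0.0986, 0.1794]
orientation: [-2.027, -2.399, 0.001]
force: [-0.7, 0.4, -1.9]
opening: 0.0195
gripper_force: 25.0
(array([-0.0003,  0.0025,  0.0994]), np.float64(-0.0015224259943453777), array([ 0.6176, -0.0986,  0.1794]))
```

View pics/w2.png

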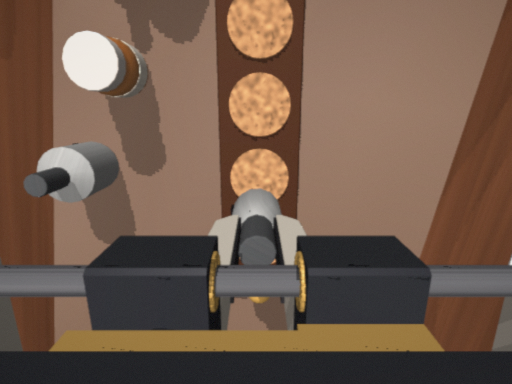

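Punch b is held upright, over the pad row as planned. The free pads are at (259,178), (260,104) and (260,22). Lowering.

```bash
python3 -m inch '{"travel": [[0,0.001,0.03],[0,0.002,0.06],[0,0.0025,0.08],[0,0.0025,0.09],[0,0.0025,0.097],[0,0.0025,0.1],[0,0.0025,0.1005],[0,0.0025,0.1005]], "spin": [0,0,0,0,0,0,0,0]}'
python3 - <<'E'
from h import *
print(rel(.620,-.0985,.078,.169))
E
```

```text
t: 5.72
tool_pos: [0.622, -0.0974, 0.0811]
orientation: [2.025, 2.399, 0.002]
force: [0.1, -0.1, -1.1]
opening: 0.0197
gripper_force: 25.0
(array([-0.0008, -0.0022,  0.0031]), np.float64(-0.00019279354550594263), array([ 0.622 , -0.0974,  0.0811]))
```

```bash
python3 -m inch '{"travel": [[0,-0.001,0.001],[0,-0.001,0.0015],[0,-0.001,0.0015]], "spin": [0,0,0]}'
python3 -m inch '{"travel": [[0,0,0],[0,0,0]], "spin": [0,0]}'
```

```text
t: 5.97
tool_pos: [0.6206, -0.0972, 0.0788]
orientation: [2.025, 2.4, 0.001]
force: [-0.5, 0.1, -1.8]
opening: 0.0197
gripper_force: 25.0
t: 6.13
tool_pos: [0.6203, -0.0971, 0.0783]
orientation: [2.026, 2.401, 0.0]
force: [-0.1, -0.5, -1.1]
opening: 0.0196
gripper_force: 25.0
```

```bash
python3 -m inch '{"travel": [[0.001,0,0.0005],[0.001,0,0.0005],[0.001,0,0.0005]], "spin": [0,0,0]}'
python3 -m inch '{"travel": [[0,0,0],[0,0,0],[0,0,0],[0,0,0],[0,0,0]], "spin": [0,0,0,0,0]}' 0.3
python3 -m inch '{"travel": [[0,0,-0.02],[0,0,-0.05],[0,0,-0.09],[0,0,-0.1],[0,0,-0.1],[0,0,-0.1]], "spin": [0,0,0,0,0,0]}'
python3 - <<'E'
from h import *
print(rel(.439,-.119,.18,.169))
E
```

```text
t: 6.38
tool_pos: [0.6202, -0.0963, 0.0779]
orientation: [2.025, 2.401, 0.0]
force: [-0.7, -1.0, 0.7]
opening: 0.0196
gripper_force: 25.0
t: 6.8
tool_pos: [0.62, -0.0961, 0.0775]
orientation: [-2.026, -2.401, -0.0]
force: [-0.1, -0.4, 0.4]
opening: 0.0484
gripper_force: 0.0
t: 7.3
tool_pos: [0.6207, -0.0963, 0.1786]
orientation: [2.025, 2.399, 0.002]
force: [-0.6, 0.3, 0.0]
opening: 0.0652
gripper_force: 0.0
(array([ 0.0082, -0.1829, -0.0018]), np.float64(4.067213650893464e-05), array([ 0.6207, -0.0963,  0.1786]))
```

```bash
python3 -m inch '{"travel": [[0.001,-0.02,0],[0.003,-0.06,0],[0.005,-0.1,0],[0.006,-0.14,0],[0.008,-0.17,0],[0.008,-0.183,0],[0.008,-0.183,0],[0.008,-0.183,0],[0.008,-0.183,0]], "spin": [0,0,0,0,0,0,0,0,0]}' 0.2
python3 - <<'E'
from h import *
print(rel(.439,-.119,.084,.169))
H=.096
p,W,K,T=cloud("wrist")
m=(np.hypot(W[...,0]-.439,W[...,1]+.119)<.03)&(W[...,2]>H-.005)&(W[...,2]<H+.008)
v,u=np.nonzero(m); print(len(u)); print(ray(K,T,(u.mean(),v.mean()),H))
p,W,K,T=cloud("top")
m=(np.hypot(W[...,0]-.62,W[...,1]+.0985)<.03)&(W[...,2]>.083)
v,u=np.nonzero(m); print("b",len(u)); print(ray(K,T,(u.mean(),v.mean()),.09),W[m].mean(0))
E
```

```text
t: 8.05
tool_pos: [0.4386, -0.1189, 0.1768]
orientation: [-2.026, -2.4, 0.0]
force: [-0.1, 0.2, 0.7]
opening: 0.0745
gripper_force: 0.0
(array([-0.0002,  0.0005,  0.0928]), np.float64(-8.265290929010405e-05), array([ 0.4386, -0.1189,  0.1768]))
448
[ 0.43646153 -0.11870947  0.096     ]
b 59
[ 0.62039059 -0.09790352  0.09      ] [ 0.62049037 -0.09797071  0.08933302]
```

```bash
python3 -m inch '{"travel": [[0,0,0.03],[0,0,0.06],[0,0,0.08],[0,-0.001,0.09],[0,-0.001,0.093],[0,-0.001,0.093],[0,-0.001,0.093]], "spin": [0,0,0,0,0,0,0]}'
python3 -m inch '{"travel": [[0,0,0],[0,0,0],[0,0,0],[0,0,0],[0,0,0],[0,0,0],[0,0,0],[0,0,0],[0,0,0],[0,0,0]], "spin": [0,0,0,0,0,0,0,0,0,0]}' 1 35
python3 -m inch '{"travel": [[0,0,0],[0,0,0]], "spin": [0,0]}'
python3 -m inch '{"travel": [[0,0,-0.02],[0,0,-0.05],[0,0,-0.09],[0,0,-0.12],[0,0,-0.13],[0,0,-0.13],[0,0,-0.13]], "spin": [0,0,0,0,0,0,0]}'
python3 - <<'E'
from h import *
print(rel(.5946,.049,.21,.169))
E
```

```text
t: 8.73
tool_pos: [0.4383, -0.1195, 0.0857]
orientation: [2.025, 2.4, 0.001]
force: [-0.3, -0.6, -0.2]
opening: 0.0745
gripper_force: 0.0
t: 9.57
tool_pos: [0.4372, -0.1192, 0.0845]
orientation: [-2.026, -2.401, 0.0]
force: [-0.1, -0.1, 0.3]
opening: 0.0197
gripper_force: 35.0
t: 9.73
tool_pos: [0.4372, -0.1192, 0.0845]
orientation: [-2.026, -2.401, 0.0]
force: [-0.1, 0.3, 0.3]
opening: 0.0195
gripper_force: 35.0
t: 10.32
tool_pos: [0.4369, -0.1191, 0.2131]
orientation: [-2.025, -2.4, 0.001]
force: [-0.4, -0.4, -4.7]
opening: 0.0192
gripper_force: 35.0
(array([0.1392, 0.1838, 0.003 ]), np.float64(-6.743548268506316e-05), array([ 0.4369, -0.1191,  0.2131]))
```

```bash
python3 -m inch '{"travel": [[0.014,0.018,0],[0.035,0.046,0],[0.056,0.074,0],[0.077,0.101,0],[0.097,0.129,0],[0.118,0.156,0],[0.132,0.174,0],[0.138,0.182,0],[0.139,0.184,0],[0.139,0.184,0]], "spin": [0,0,0,0,0,0,0,0,0,0]}'
python3 -m inch '{"travel": [[0,0,0],[0,0,0],[0,0,0],[0,0,0]], "spin": [0,0,0,0]}'
python3 - <<'E'
from h import *
print(rel(.5946,.049,.103,.169))
E
```

```text
t: 11.15
tool_pos: [0.5939, 0.0487, 0.2116]
orientation: [-2.023, -2.399, 0.005]
force: [-0.4, -0.6, -4.8]
opening: 0.019
gripper_force: 35.0
t: 11.48
tool_pos: [0.595, 0.0479, 0.2148]
orientation: [2.027, 2.4, 0.0]
force: [0.6, -0.1, -3.9]
opening: 0.0193
gripper_force: 35.0
(array([ 0.0012, -0.0002,  0.1118]), np.float64(-0.0011473306074514245), array([0.595 , 0.0479, 0.2148]))
```

```bash
python3 -m inch '{"travel": [[0.001,0,0.03],[0.001,0,0.06],[0.001,0,0.085],[0.001,0,0.1],[0.001,0,0.108],[0.001,0,0.111],[0.001,0,0.111],[0.001,0,0.111],[0.001,0,0.111],[0.001,0,0.111]], "spin": [0,0,0,0,0,0,0,0,0,0]}'
python3 - <<'E'
from h import *
print(rel(.5946,.049,.102,.169))
E
```

```text
t: 12.32
tool_pos: [0.5961, 0.0497, 0.105]
orientation: [2.025, 2.4, 0.002]
force: [-0.6, -0.8, -4.1]
opening: 0.0191
gripper_force: 35.0
(array([-0.0005, -0.0016,  0.003 ]), np.float64(9.909313257949748e-06), array([0.5961, 0.0497, 0.105 ]))
```

```bash
python3 -m inch '{"travel": [[0,0,0],[0,-0.001,0.001],[0,-0.001,0.002],[0,-0.001,0.002],[0,-0.001,0.002],[0,-0.001,0.002]], "spin": [0,0,0,0,0,0]}'
python3 - <<'E'
from h import *
print(rel(.5946,.049,.102,.169))
E
```

```text
t: 12.82
tool_pos: [0.5945, 0.0495, 0.1025]
orientation: [2.025, 2.4, 0.001]
force: [-3.6, 0.1, 6.4]
opening: 0.019
gripper_force: 35.0
(array([-0.0006,  0.    ,  0.0005]), np.float64(7.677357447444244e-05), array([0.5945, 0.0495, 0.1025]))
```

```bash
python3 -m inch '{"travel": [[0,0,0],[0,0,0],[0,0,0],[0,0,0],[0,0,0]], "spin": [0,0,0,0,0]}' 0.3
python3 -m inch '{"travel": [[0,0,-0.02],[0,0,-0.05],[0,0,-0.08],[0,0,-0.09],[0,0,-0.09],[0,0,-0.09]], "spin": [0,0,0,0,0,0]}' 0.2
python3 - <<'E'
from h import *
print(rel(.449,.1195,.18,.169))
E
```

```text
t: 13.23
tool_pos: [0.5941, 0.0496, 0.1014]
orientation: [-2.026, -2.401, 0.0]
force: [0.5, 0.0, 0.1]
opening: 0.0483
gripper_force: 0.0
t: 13.73
tool_pos: [0.5944, 0.0495, 0.1915]
orientation: [2.025, 2.4, 0.001]
force: [-0.1, -0.8, -0.4]
opening: 0.074
gripper_force: 0.0
(array([ 0.0934, -0.1316,  0.0114]), np.float64(7.386105310258628e-06), array([0.5944, 0.0495, 0.1915]))
```

```bash
python3 -m inch '{"travel": [[0.01,-0.014,0],[0.03,-0.042,0],[0.05,-0.07,0],[0.07,-0.099,0],[0.087,-0.123,0.005],[0.093,-0.131,0.01],[0.0935,-0.1315,0.0115],[0.0935,-0.1315,0.0115],[0.0935,-0.1315,0.0115]], "spin": [0,0,0,0,0,0,0,0,0]}'
python3 - <<'E'
from h import *
print(rel(.449,.1195,.072,.169))
H=.084
p,W,K,T=cloud("wrist")
m=(np.hypot(W[...,0]-.449,W[...,1]-.1195)<.03)&(W[...,2]>H-.005)&(W[...,2]<H+.008)
v,u=np.nonzero(m); print(len(u)); print(ray(K,T,(u.mean(),v.mean()),H))
p,W,K,T=cloud("top"); cv2.imwrite("pics/top1.png",p[:,:,::-1])
m=(np.hypot(W[...,0]-.5946,W[...,1]-.049)<.03)&(W[...,2]>.106)
v,u=np.nonzero(m); print("d",len(u)); print(ray(K,T,(u.mean(),v.mean()),.114),W[m].mean(0))
E
```

```text
t: 14.48
tool_pos: [0.4488, 0.1192, 0.1791]
orientation: [-2.026, -2.4, 0.002]
force: [-0.1, -1.1, 0.4]
opening: 0.0745
gripper_force: 0.0
(array([0.0003, 0.0003, 0.1071]), np.float64(-0.00013837488311430057), array([0.4488, 0.1192, 0.1791]))
405
[0.44616719 0.12053538 0.084     ]
d 58
[0.59458161 0.04833922 0.114     ] [0.59467737 0.04838463 0.11326906]
```

View pics/top1.png

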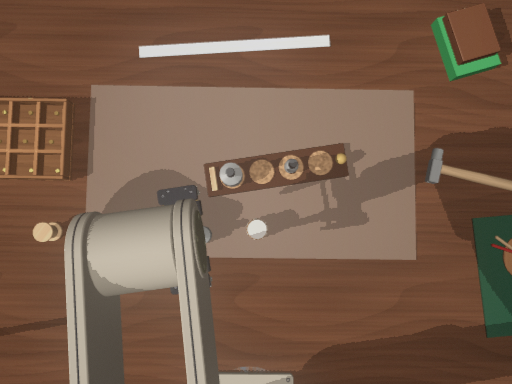

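Punch d stands on the far-end pad at (231,174) and b on the pad second from the knob at (292,167). The jar is untouched at (257,229), and the arm is over c.

```bash
python3 -m inch '{"travel": [[0,0,0.03],[0,0,0.06],[0,0,0.09],[0,-0.001,0.103],[0,-0.001,0.107],[0,-0.001,0.107],[0,-0.001,0.107],[0,-0.001,0.107]], "spin": [0,0,0,0,0,0,0,0]}'
python3 -m inch '{"travel": [[0,0,0],[0,0,0],[0,0,0],[0,0,0],[0,0,0],[0,0,0],[0,0,0],[0,0,0],[0,0,0],[0,0,0]], "spin": [0,0,0,0,0,0,0,0,0,0]}' 1 30
python3 -m inch '{"travel": [[0,0,0],[0,0,0]], "spin": [0,0]}'
python3 -m inch '{"travel": [[0,0,-0.02],[0,0,-0.05],[0,0,-0.09],[0,0,-0.12],[0,0,-0.13],[0,0,-0.13],[0,0,-0.13],[0,0,-0.13]], "spin": [0,0,0,0,0,0,0,0]}'
python3 - <<'E'
from h import *
print(rel(.6078,-.025,.20,.169))
E
```

```text
t: 15.25
tool_pos: [0.4494, 0.1195, 0.0748]
orientation: [2.025, 2.399, 0.003]
force: [-0.5, 0.6, 0.0]
opening: 0.0746
gripper_force: 0.0
t: 16.08
tool_pos: [0.4476, 0.1194, 0.0729]
orientation: [-2.026, -2.401, 0.0]
force: [0.2, 0.7, -0.4]
opening: 0.0194
gripper_force: 30.0
t: 16.25
tool_pos: [0.4476, 0.1194, 0.0729]
orientation: [-2.026, -2.401, 0.0]
force: [-0.1, 0.5, -0.4]
opening: 0.0192
gripper_force: 30.0
t: 16.92
tool_pos: [0.4463, 0.1192, 0.2002]
orientation: [-2.024, -2.399, 0.005]
force: [-0.8, 0.4, -3.4]
opening: 0.0194
gripper_force: 30.0
(array([-0.1693,  0.1349, -0.0004]), np.float64(-3.9052506228376416e-05), array([0.4463, 0.1192, 0.2002]))
```

```bash
python3 -m inch '{"travel": [[-0.017,0.013,0],[-0.042,0.034,0],[-0.068,0.054,0],[-0.093,0.074,0],[-0.119,0.094,0],[-0.144,0.115,0],[-0.16,0.128,0],[-0.168,0.134,0],[-0.169,0.135,0],[-0.169,0.135,0]], "spin": [0,0,0,0,0,0,0,0,0,0]}'
python3 -m inch '{"travel": [[0,0,0],[0,0,0],[0,0,0],[0,0,0]], "spin": [0,0,0,0]}'
python3 - <<'E'
from h import *
print(rel(.6078,-.025,.091,.169))
E
```

```text
t: 17.75
tool_pos: [0.6081, -0.0242, 0.2008]
orientation: [-2.024, -2.398, 0.003]
force: [-0.6, -0.1, -3.3]
opening: 0.0194
gripper_force: 30.0
t: 18.08
tool_pos: [0.6089, -0.0237, 0.2034]
orientation: [2.025, 2.402, 0.0]
force: [-0.3, 0.1, -3.2]
opening: 0.0193
gripper_force: 30.0
(array([-0.0011, -0.0013,  0.1124]), np.float64(0.0009582228845896879), array([ 0.6089, -0.0237,  0.2034]))
```

```bash
python3 -m inch '{"travel": [[-0.001,-0.001,0.03],[-0.001,-0.001,0.06],[-0.001,-0.001,0.085],[-0.001,-0.001,0.1],[-0.001,-0.001,0.108],[-0.001,-0.001,0.111],[-0.001,-0.001,0.111],[-0.001,-0.001,0.111],[-0.001,-0.001,0.111],[-0.001,-0.001,0.111]], "spin": [0,0,0,0,0,0,0,0,0,0]}'
python3 -m inch '{"travel": [[0,0,0],[0,0,0]], "spin": [0,0]}'
python3 - <<'E'
from h import *
print(rel(.6078,-.025,.0905,.169))
E
```

```text
t: 18.92
tool_pos: [0.6094, -0.0257, 0.0935]
orientation: [2.025, 2.399, 0.002]
force: [0.2, 0.5, -3.2]
opening: 0.0194
gripper_force: 30.0
t: 19.08
tool_pos: [0.6088, -0.0257, 0.0927]
orientation: [2.026, 2.4, 0.001]
force: [0.5, 0.2, -2.5]
opening: 0.0197
gripper_force: 30.0
(array([ 0.0008, -0.0009,  0.0022]), np.float64(-5.522401713564662e-05), array([ 0.6088, -0.0257,  0.0927]))
```

```bash
python3 -m inch '{"travel": [[0.0005,0,0.0007],[0.0005,0,0.001],[0.0005,0,0.001],[0.0005,0,0.001]], "spin": [0,0,0,0]}'
python3 -m inch '{"travel": [[0,0,0],[0,0,0],[0,0,0],[0,0,0],[0,0,0]], "spin": [0,0,0,0,0]}' 0.3
python3 -m inch '{"travel": [[0,0,-0.02],[0,0,-0.05],[0,0,-0.08],[0,0,-0.09],[0,0,-0.09],[0,0,-0.09]], "spin": [0,0,0,0,0,0]}' 0.2
python3 - <<'E'
from h import *
print(rel(.458,.2723,.18,.169))
E
```

```text
t: 19.42
tool_pos: [0.6083, -0.0251, 0.091]
orientation: [-2.026, -2.401, 0.0]
force: [0.4, -0.4, -1.9]
opening: 0.0194
gripper_force: 30.0
t: 19.83
tool_pos: [0.6086, -0.0252, 0.0913]
orientation: [2.026, 2.401, 0.0]
force: [0.3, -0.2, 0.2]
opening: 0.0482
gripper_force: 0.0
t: 20.33
tool_pos: [0.6087, -0.0252, 0.1812]
orientation: [2.025, 2.4, 0.001]
force: [-0.3, 0.6, -0.4]
opening: 0.0738
gripper_force: 0.0
(array([ 0.3186, -0.0985,  0.0009]), np.float64(-3.748906454292822e-05), array([ 0.6087, -0.0252,  0.1812]))
```

```bash
python3 -m inch '{"travel": [[0.03,-0.009,0],[0.07,-0.022,0],[0.11,-0.034,0],[0.15,-0.046,0],[0.19,-0.059,0],[0.23,-0.071,0],[0.27,-0.083,0],[0.3,-0.093,0],[0.315,-0.0975,0],[0.3185,-0.0985,0]], "spin": [0,0,0,0,0,0,0,0,0,0]}'
python3 -m inch '{"travel": [[0,0,0],[0,0,0],[0,0,0]], "spin": [0,0,0]}'
python3 - <<'E'
from h import *
print(rel(.458,.2723,.048,.169))
H=.060
p,W,K,T=cloud("wrist")
m=(np.hypot(W[...,0]-.458,W[...,1]-.2723)<.03)&(W[...,2]>H-.005)&(W[...,2]<H+.008)
v,u=np.nonzero(m); print(len(u)); print(ray(K,T,(u.mean(),v.mean()),H))
p,W,K,T=cloud("top")
m=(np.hypot(W[...,0]-.6078,W[...,1]+.025)<.03)&(W[...,2]>.094)
v,u=np.nonzero(m); print("c",len(u)); print(ray(K,T,(u.mean(),v.mean()),.102),W[m].mean(0))
E
```

```text
t: 21.17
tool_pos: [0.4547, 0.2743, 0.1784]
orientation: [-2.02, -2.403, 0.005]
force: [-0.5, 0.1, 0.5]
opening: 0.0741
gripper_force: 0.0
t: 21.42
tool_pos: [0.4579, 0.271, 0.1801]
orientation: [-2.027, -2.4, 0.002]
force: [0.3, -0.6, 0.2]
opening: 0.0743
gripper_force: 0.0
(array([0.0013, 0.0005, 0.1321]), np.float64(-0.0011613475581435662), array([0.4579, 0.271 , 0.1801]))
341
[0.45597788 0.27380983 0.06      ]
c 58
[ 0.60809568 -0.02505688  0.102     ] [ 0.60819299 -0.02507073  0.10130947]
```

```bash
python3 -m inch '{"travel": [[0.001,0,0.03],[0.0015,0,0.06],[0.0015,0,0.09],[0.0015,0,0.115],[0.0015,0,0.127],[0.0015,-0.001,0.132],[0.0015,-0.001,0.132],[0.0015,-0.001,0.132],[0.0015,-0.001,0.132]], "spin": [0,0,0,0,0,0,0,0,0]}'
python3 -m inch '{"travel": [[0,0,0],[0,0,0],[0,0,0],[0,0,0],[0,0,0],[0,0,0],[0,0,0],[0,0,0],[0,0,0],[0,0,0]], "spin": [0,0,0,0,0,0,0,0,0,0]}' 1 25
python3 -m inch '{"travel": [[0,0,0],[0,0,0]], "spin": [0,0]}'
python3 -m inch '{"travel": [[0,0,-0.02],[0,0,-0.05],[0,0,-0.09],[0,0,-0.13],[0,0,-0.15],[0,0,-0.15],[0,0,-0.15],[0,0,-0.15]], "spin": [0,0,0,0,0,0,0,0]}'
python3 - <<'E'
from h import *
print(rel(.6326,-.1732,.20,.169))
E
```

```text
t: 22.27
tool_pos: [0.458, 0.2742, 0.0511]
orientation: [2.025, 2.4, 0.005]
force: [-0.0, -0.1, 0.5]
opening: 0.0745
gripper_force: 0.0
t: 23.1
tool_pos: [0.4564, 0.2736, 0.049]
orientation: [-2.026, -2.401, 0.0]
force: [0.4, -0.9, -0.0]
opening: 0.0195
gripper_force: 25.0
t: 23.27
tool_pos: [0.4564, 0.2736, 0.049]
orientation: [-2.026, -2.401, 0.0]
force: [0.2, -0.6, -1.0]
opening: 0.0196
gripper_force: 25.0
t: 23.93
tool_pos: [0.4557, 0.2732, 0.1975]
orientation: [-2.025, -2.4, 0.003]
force: [0.2, 0.3, -1.3]
opening: 0.0198
gripper_force: 25.0
(array([-0.4698,  0.0993, -0.0024]), np.float64(9.48485250629183e-06), array([0.4557, 0.2732, 0.1975]))
```

```bash
python3 -m inch '{"travel": [[-0.015,0.003,0],[-0.04,0.009,0],[-0.075,0.016,0],[-0.11,0.023,0],[-0.145,0.031,0],[-0.18,0.038,0],[-0.215,0.045,0],[-0.25,0.053,0],[-0.285,0.06,0],[-0.32,0.068,0]], "spin": [0,0,0,0,0,0,0,0,0,0]}'
python3 -m inch '{"travel": [[-0.035,0.007,0],[-0.07,0.015,0],[-0.105,0.022,0],[-0.13,0.028,0],[-0.145,0.031,0],[-0.15,0.031,0],[-0.15,0.031,0],[-0.15,0.031,0],[-0.15,0.031,0]], "spin": [0,0,0,0,0,0,0,0,0]}'
python3 - <<'E'
from h import *
print(rel(.6326,-.1732,.067,.169))
E
```

```text
t: 24.77
tool_pos: [0.5761, -0.032, 0.1959]
orientation: [-2.024, -2.398, 0.004]
force: [1.4, 0.3, -0.6]
opening: 0.0195
gripper_force: 25.0
t: 25.52
tool_pos: [0.6325, -0.1716, 0.1981]
orientation: [-2.024, -2.401, 0.0]
force: [-0.1, 0.3, -0.5]
opening: 0.0198
gripper_force: 25.0
(array([-0.0018, -0.    ,  0.1311]), np.float64(0.0010663580991776556), array([ 0.6325, -0.1716,  0.1981]))
```

```bash
python3 -m inch '{"travel": [[-0.001,0,0.03],[-0.0015,0,0.06],[-0.0015,0,0.09],[-0.0015,0,0.115],[-0.0015,0,0.125],[-0.0015,0,0.129],[-0.0015,0,0.129],[-0.0015,0,0.129],[-0.0015,0,0.129],[-0.0015,0,0.129]], "spin": [0,0,0,0,0,0,0,0,0,0]}'
python3 -m inch '{"travel": [[0,0,0],[0,0,0]], "spin": [0,0]}'
python3 - <<'E'
from h import *
print(rel(.6326,-.1732,.067,.169))
E
```

```text
t: 26.35
tool_pos: [0.6348, -0.175, 0.0724]
orientation: [2.024, 2.399, 0.002]
force: [0.0, -0.4, -1.4]
opening: 0.0197
gripper_force: 25.0
t: 26.52
tool_pos: [0.6339, -0.1748, 0.071]
orientation: [2.025, 2.4, 0.001]
force: [-0.5, -0.4, -1.1]
opening: 0.0195
gripper_force: 25.0
(array([ 0.0018, -0.001 ,  0.004 ]), np.float64(-7.268765316070791e-05), array([ 0.6339, -0.1748,  0.071 ]))
```

```bash
python3 -m inch '{"travel": [[0.001,0,0.001],[0.0015,-0.0005,0.002],[0.0015,-0.0005,0.0025],[0.0015,-0.0005,0.0025],[0.0015,-0.0005,0.0025]], "spin": [0,0,0,0,0]}'
python3 - <<'E'
from h import *
print(rel(.6326,-.1732,.067,.169))
E
```

```text
t: 26.93
tool_pos: [0.6325, -0.1731, 0.0673]
orientation: [-2.026, -2.401, 0.0]
force: [-0.6, -0.2, -1.1]
opening: 0.0197
gripper_force: 25.0
(array([-0.0001,  0.0001,  0.0003]), np.float64(6.507439596292741e-06), array([ 0.6325, -0.1731,  0.0673]))
```

```bash
python3 -m inch '{"travel": [[0,0,0],[0,0,0],[0,0,0],[0,0,0],[0,0,0],[0,0,0]], "spin": [0,0,0,0,0,0]}' 0.3
python3 -m inch '{"travel": [[0,0,-0.02],[0,0,-0.05],[0,0,-0.09],[0,0,-0.12],[0,0,-0.13],[0,0,-0.13]], "spin": [0,0,0,0,0,0]}'
python3 -m inch '{"travel": [[-0.03,-0.02,0],[-0.06,-0.05,0],[-0.09,-0.08,0],[-0.12,-0.11,0],[-0.14,-0.13,0],[-0.15,-0.14,0],[-0.15,-0.14,0],[-0.15,-0.14,0]], "spin": [0,0,0,0,0,0,0,0]}'
python3 - <<'E'
from h import *
for c in("top","scene"):
    p,W,K,T=cloud(c); cv2.imwrite(f"pics/{c}9.png",p[:,:,::-1])
    for n,x,y,h in(('a',.6326,-.1732,.078),('b',.62,-.0985,.09),('c',.6078,-.025,.102),('d',.5946,.049,.114),('jar',.465,-.015,.068)):
        m=(np.hypot(W[...,0]-x,W[...,1]-y)<.03)&(W[...,2]>h-.006)
        v,u=np.nonzero(m); print(c,n,len(u),np.round(ray(K,T,(u.mean(),v.mean()),h)-[x,y,0],4))
E
```

```text
t: 27.43
tool_pos: [0.6327, -0.1732, 0.0676]
orientation: [2.026, 2.401, 0.0]
force: [1.0, 0.4, 0.2]
opening: 0.0547
gripper_force: 0.0
t: 27.93
tool_pos: [0.6349, -0.1739, 0.2026]
orientation: [2.021, 2.395, 0.004]
force: [-0.2, 1.2, 0.5]
opening: 0.065
gripper_force: 0.0
t: 28.6
tool_pos: [0.5192, -0.3442, 0.1958]
orientation: [-2.026, -2.398, -0.001]
force: [1.2, -0.3, -0.0]
opening: 0.0649
gripper_force: 0.0
top a 55 [ 0.0006 -0.0004  0.078 ]
top b 58 [0.0005 0.0005 0.09  ]
top c 58 [ 3.00e-04 -1.00e-04  1.02e-01]
top d 58 [ 1.00e-04 -5.00e-04  1.14e-01]
top jar 298 [-0.0003 -0.0005  0.068 ]
scene a 84 [0.0017 0.002  0.078 ]
scene b 82 [0.0022 0.0025 0.09  ]
scene c 79 [0.0021 0.0019 0.102 ]
scene d 80 [0.0021 0.0011 0.114 ]
scene jar 244 [0.0021 0.0011 0.068 ]
```

View pics/scene9.png

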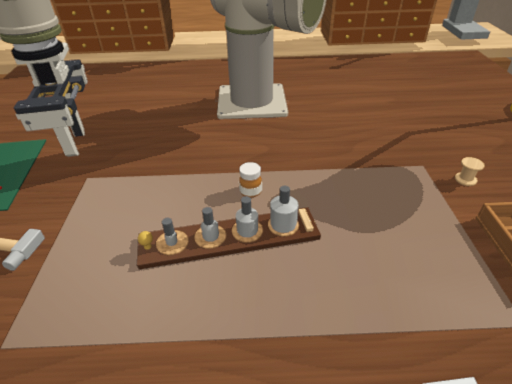

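View pics/top9.png

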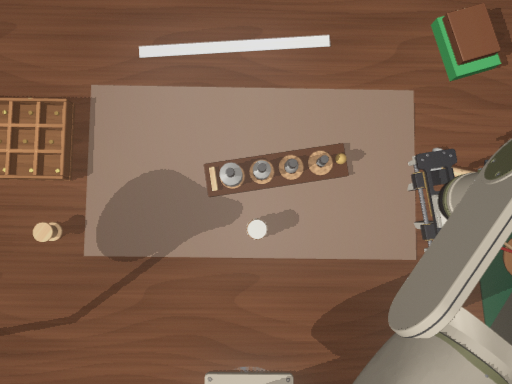

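Both views show the four punches upright and centred to about 2 mm. From the knob at (145,238) in the scene view they run a (170,236), b (209,228), c (247,220), d (284,212). The jar is unmoved at (251,180) and the arm is clear.

```bash
python3 -c "
from plant import close_job
print(close_job())"
```

```text
the job is handed in; nothing more can be done
None
```

The job is handed in at about 29 s: all four punches stand upright on the pads in order, smallest next to the knob, each centred to about 2 mm by the cameras, and the jar has not moved.

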